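# Clamp a test sensor on the calibration block to its set force

### The arm

A 6-joint arm with a two-finger parallel gripper is mounted at the origin on the work surface. World frame = base frame: x ahead of the robot, y to its left, z up, the work surface at z = 0. Lengths are in m, angles in rad, forces in N, time in s.
With the tool pointing down it reaches from about 0.35 to 0.85 m from the base axis. Payload 8.1 kg.
Tool frame: the origin (TCP) lies between the finger pads; the fingertips stand 25 mm ahead of it and the grasp point (between the pads) lies 6 mm ahead of it (bot.tip_reach is the distance from the TCP to the fingertips, in m); y points along the fingers, z is the direction in which the jaws open and shut, and the axes are right-handed (so a half turn about y gives the same grasp; the last joint's range is limited). The gripper opens to 85 mm and grips with 20 to 120 N. Pads are 22 mm wide; open, the fingers measure 114 mm over their backs; the gripper's body (76 mm by 85 mm) begins 54 mm behind the grasp point. The pads swing forward as they close: fully open they stand 13 mm farther back than shut.
Start: joints at [1.231, 0.13, 1.488, -0, 1.523, -0.085], TCP at [0.151, 0.581, 0.256] pointing down, gripper open.
Joint ranges: [-2.96, 2.96], [-0.89, 2.26], [0.02, 2.5], [-1.34, 4.48], [0, 2.73], [-2.66, 2.66]. Speed limits (rad/s): [2.39, 2.39, 2.79, 3.14, 3.14, 3.14].

### API

Orientations are given as a unit quaternion [w, x, y, z].
In Python, from workcell import status, capture, camera_info, ticket, models, bot gives the robot as it stands.
- The arm moves only by the tool play_rows, never from a script. Its argument "steps" is a list that holds one entry, the list of rows, each a list of 5 numbers: the shift along the tool's x, y, z in mm, then the turn about the tool's y in rad, then the opening, from -1 (shut) to 1 (fully open), so that 0 is half open. A call has 1 to 20 rows; each row is the pose to reach, as a shift and turn from the pose measured when the call began, along the tool's axes at that moment; what a row does not reach only later rows make up. A row lasts 1/8 s, in which the tool goes at most 62.5 mm and 10.7 degrees, less where a joint would pass 70% of its speed; a pose out of reach is approached as far as the arm can. A call with a gripper value outside its range is refused whole. The fingers move at their own pace and stop on an object; the grip force is fixed at half the most. Time passes only in rows, so rows that repeat a pose let the fingers close. It gives the time, the measured TCP pose, the force and the opening at its end, in the units of the state.
- status.state(): the state, without advancing time (a new reading comes with each control period).
- capture(name): name is "scene" or "top"; returns (picture, depth): 400x640x3 uint8, red, green, blue; 400x640 float32, m along the optical axis (not along the pixel's ray), 0 where there is no reading.
- camera_info(name): a dict with "fovy" (degrees; the focal length in pixels is half the picture's height over the tangent of half this angle, whatever the lens; pixels are square), "cx", "cy" (the principal point, pixels), "R" (3x3) and "t" (3): a world point X has camera coordinates R X + t. Camera axes: x right, y down, z forward; pixel columns grow to the right and rows downward; lengths in m; the calibration is good to about 2 mm. A picture is of the moment at which its call begins. camera_info takes no time and is no camera call.
- ticket.hand_in(): hands the job in, once; it reports no verdict.
Trained networks look in the newest picture that a camera, given by its name, has taken for a name from the list of things; names that differ only in an ending like _2 or _b are one class to them, and where a whole thing is asked for, a point or a joint stands for the part that bears it (a point fixed in the world has none). Each returns a list of dicts, best first, with "score" (0 to 1); they miss things now and then, are a little off and sometimes report something else, mostly with a low value. They report only what shows in the picture. A call takes as long as a camera call. They do not tell look-alikes from the thing itself.
- models.search_frame(camera, thing): "uv" ([column, row] in pixels, amid what is visible of it).
- models.place_of(camera, thing): "uv" ([column, row] in pixels: a listed point, or the origin of a listed thing).
The state is a dict: "time_s": time; "joint_pos": joint angles; "joint_velocities": joint speeds; "joint_torque": joint torques, N m; "eef_pos": TCP position; "eef_rot": TCP orientation; "force": force on the tool from outside, world axes, zero at the start; "torque": the same for the moment, N m; "grip_width": finger opening in m.
Only numpy, scipy, OpenCV 4.12 (cv2) and the standard library are available. Lean on these libraries where they do the work, as an engineer would, in place of code of your own. Each camera call takes 0.05 s, during which the arm holds its last target.

### The job

Set the loose cylindrical sensor down, without dropping it, upright and fully home inside the locating ring on the black test block and let go, then swing the clamp arm over it against its stop. Tighten the clamp screw by its hand knob just until the sprung tab pops out of the arm's nose and leave it so, with the sensor clamped. Let the knob sink as it screws down: lifting it trips the tab falsely, and leaning on it or screwing on past the tab crushes the sensor; leave the other things on the bench alone.

Things in the scene. Friction and masses are not known exactly. Their poses are not given: they have to be found in the camera images.
- sensor_mid (a point): the loose sensor to be clamped: plain steel upright cylinder, 30 mm diameter, 36 mm tall, about 90 g, with a short brass socket on one side (9 mm thick, 19 mm above the underside, reaching 26.5 mm from the axis). Point at its centre, 18 mm above its underside; z up, x towards the socket. It starts on a rubber mat. Grip it across its y axis in its upper part: the ring it goes into is 3 mm high
- seat (a point): centre of the contact face of the black round test block (140 mm diameter), where the sensor's underside goes. Its x axis points from the clamp's post through the seat; z up. An aluminium locating ring of about 34 mm inner and 44 mm outer diameter and 3 mm height stands around it; the sensor fits in any yaw
- post (a point): point on the vertical axis of the clamp's post, about which the arm swings, 95 mm from the seat axis, at the mid height of the arm (66 mm above the seat). The grey arm is 26 mm thick in height, its head 38 mm wide and ending 127 mm from the post axis; the post's top ends 19 mm above this point
- swing_arm (a joint): angle of the clamp arm in rad: 0 = against its stop, the screw exactly over the seat; it grows as the arm swings away anticlockwise seen from above (up to 1.9). Light friction (about 2 N at the knob) keeps it where it is left
- knob_grip (a point): centre of the black hand knob on the clamp screw, 95 mm from the post axis: a plus-shaped cross, 46 mm across opposite lobes (along this point's x and y), each lobe 18 mm wide with a flat end, 18 mm tall, middle 30 to 37 mm above the arm's top; grip it across two lobes. Clockwise from above tightens (0.1 N m); it goes down 10 mm a turn (1.6 mm per rad) until the foot presses
- screw: the clamp screw (origin on its axis, inside the arm's head), going up and down under the knob; its lower end is a round foot of 18 mm diameter that starts 1 to 4 mm above the top of a sensor in the seat. The nut in the arm is sprung: once the foot presses, screw and knob stop sinking and the nut lifts a little instead; soon after the tab has popped it sits solid and the force jumps
- tab (a joint): the sprung indicator tab, a flat aluminium tongue 20 mm wide and 6 mm thick in the end face of the arm's head: 0 = in, flush with the face; 0.012 m = popped out. It snaps out by itself, and stays out, when the force on the screw reaches the set force of about 20 N; lifting the knob works on the screw like the sensor does
- tab_end (a point): middle of the outer end of that tab
- sensor: the same loose sensor; origin at the centre of its underside
- test_block: the fixture: aluminium base plate 250 x 170 mm with the black block and the clamp's post, fixed to the bench; origin on the bench under the block's centre, x from the post to the seat; block face 75 mm above it
- couplant_jar_mid (a point): bystander: small jar, 52 mm diameter, 55 mm tall; point at its centre
- cube_sensor: bystander: 30 mm aluminium cube with a slim sensor on top, 58 mm tall in all; origin under its centre
- steel_puck: bystander: flat round steel reference disc, 40 mm diameter, 16 mm tall, lying on the bench; origin under its centre
There are look-alikes about, which are no part of the job. What is shaped like the sensor but orange is not meant.

How it is judged:
By the outcome, as a careful person would: the job done as asked, in the order asked, and still so for the second after the job is handed in, with the robot touching nothing.
It also fails if it takes over 64 s, if anything falls off the work surface, if the arm or the gripper's body presses on something with over 40 N, if the wrist force passes 120 N, or if a joint passes its speed limit or range.

## Working session

There is one attempt and no reset: what is moved stays moved. The work goes in short steps, Python scripts to look and compute and a tool call to move; the robot and the scene stay as the last step left them, time stands still between calls to the robot, and variables do not carry over. Pictures are saved under pics/ and viewed, and the job is handed in when it is done.

Besides the shell and the picture viewer there is one more tool, called after "Request:" as name([rows], argument=value, ...), one row to a line, values as JSON. play_rows: Moves the arm, as the interface text tells. Its arguments: {"type":"object","properties":{"steps":{"type":"array"}},"required":["steps"]}

```bash
mkdir -p pics; ls; cat > h.py <<'E'
import numpy as np,cv2
from workcell import status,capture,camera_info,ticket,models,bot
def K(n):
    c=camera_info(n);f=200/np.tan(np.radians(c['fovy'])/2)
    return f,c['cx'],c['cy'],np.array(c['R']),np.array(c['t'])
def atz(n,uv,z):
    f,cx,cy,R,t=K(n);d=R.T@np.array([(uv[0]-cx)/f,(uv[1]-cy)/f,1]);o=-R.T@t
    return o+d*(z-o[2])/d[2]
def atd(n,uv,d):
    f,cx,cy,R,t=K(n);return R.T@(np.array([(uv[0]-cx)/f*d,(uv[1]-cy)/f*d,d])-t)
def proj(n,X):
    f,cx,cy,R,t=K(n);p=R@np.array(X)+t;return [f*p[0]/p[2]+cx,f*p[1]/p[2]+cy]
def save(name,im):cv2.imwrite('pics/'+name,im[:,:,::-1])
E
python3 - <<'E'
from h import *
for n in('scene','top'):
    im,d=capture(n);save(n+'0.png',im);np.save(n+'0.npy',d)
    f,cx,cy,R,t=K(n);print(n,f,cx,cy,np.round(R,3).tolist(),np.round(-R.T@t,3))
    for th in ('sensor_mid','seat','post','knob_grip','tab_end','couplant_jar_mid','cube_sensor','steel_puck'):
        r=models.place_of(n,th)
        print(th,[(np.round(x['uv'],1).tolist(),round(x['score'],2)) for x in r[:4]])
print(status.state())
E
```

```text
pics
scene 495.1166470681542 320.1385720183066 200.1244919383818 [[-0.175, 0.984, -0.013], [0.622, 0.1, -0.777], [-0.764, -0.144, -0.629]] [1.359 0.15  0.791]
sensor_mid [([232.3, 215.3], 0.8), ([275.1, 261.1], 0.49)]
seat [([350.8, 238.2], 0.65)]
post [([349.5, 187.2], 0.78)]
knob_grip [([395.0, 175.2], 0.52)]
tab_end []
couplant_jar_mid [([471.0, 236.9], 0.73), ([470.5, 263.4], 0.56)]
cube_sensor [([205.2, 270.0], 0.66)]
steel_puck [([471.1, 238.3], 0.73)]
top 452.73908095613 315.71424759767893 203.58862110427864 [[-0.026, -0.999, -0.024], [-0.983, 0.03, -0.182], [0.182, 0.019, -0.983]] [ 0.402 -0.012  1.082]
sensor_mid [([471.1, 220.0], 0.6), ([417.2, 233.1], 0.59), ([350.4, 187.2], 0.45)]
seat [([287.1, 190.4], 0.89), ([413.6, 236.3], 0.75)]
post [([290.4, 234.1], 0.89), ([414.2, 233.7], 0.71)]
knob_grip [([242.9, 228.5], 0.91)]
tab_end []
couplant_jar_mid [([181.3, 211.6], 0.92)]
cube_sensor [([410.1, 170.3], 0.67)]
steel_puck [([181.0, 256.8], 0.8)]
{'time_s': 0.9, 'joint_pos': array([ 1.23060724e+00,  1.30385590e-01,  1.48820961e+00, -7.08710787e-06,
        1.52301179e+00, -8.53934830e-02]), 'joint_velocities': array([-0.00131322, -0.00144168, -0.00129334, -0.00123541,  0.0002696 ,
        0.00075155]), 'joint_torque': array([-5.19322639e-04, -5.69322789e+01, -5.00865161e+01, -3.38726541e-04,
        1.45152648e-03, -1.08204804e-04]), 'eef_pos': array([0.15120456, 0.58063224, 0.25629555]), 'eef_rot': array([-0.70137083,  0.70138179, -0.08983887,  0.08984162]), 'force': array([ 0.53558546,  0.15075423, -0.11134652]), 'torque': array([-0.00910506,  0.01555162,  0.01393843]), 'grip_width': 0.08568685683669339}
```

View pics/scene0.png

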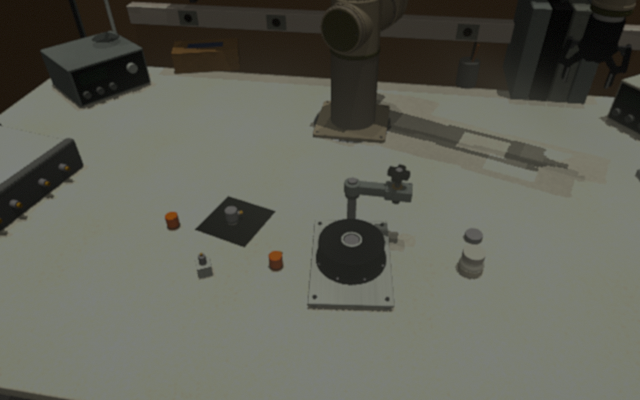

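View pics/top0.png

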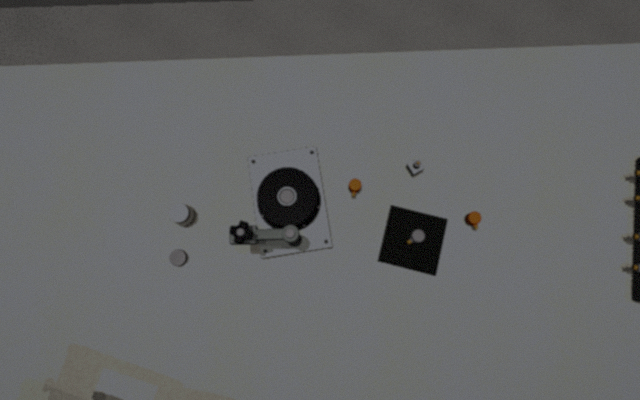

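```bash
python3 - <<'E'
from h import *
a=cv2.imread('pics/top0.png');b=cv2.imread('pics/scene0.png')
cr=lambda im,x,y,w,h,s:cv2.convertScaleAbs(cv2.resize(im[y:y+h,x:x+w],None,fx=s,fy=s,interpolation=cv2.INTER_CUBIC),alpha=1.5)
cv2.imwrite('pics/c1.png',np.vstack([np.hstack([cr(a,225,150,110,110,3.6),cr(a,370,190,110,110,3.6)])[:, :792]]))
cv2.imwrite('pics/c2.png',np.hstack([cr(b,310,160,110,110,3.6),cr(b,190,180,110,110,3.6)]))
E
```

```text
(no output)
```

View pics/c1.png

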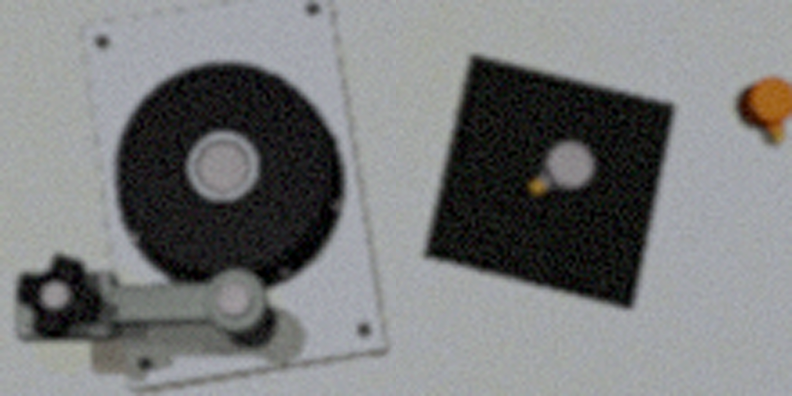

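View pics/c2.png

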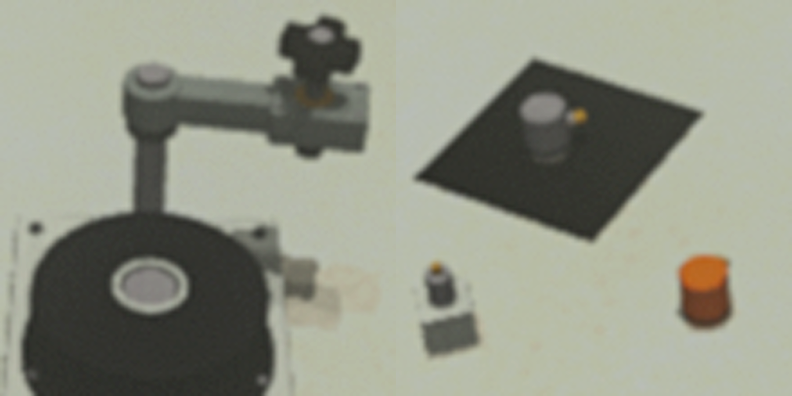

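```bash
python3 - <<'E'
from h import *
d=np.load('top0.npy');ds=np.load('scene0.npy')
for n,D,uv in [('top',d,(418.6,235.8)),('top',d,(425,225)),('top',d,(286.9,196)),('top',d,(265,196)),('top',d,(290,233)),('top',d,(270,234)),('top',d,(241,232)),('top',d,(350,260)),
  ('scene',ds,(351,241)),('scene',ds,(341,207+3)),('scene',ds,(231,212)),('scene',ds,(353,181)),('scene',ds,(399,170))]:
    u,v=int(round(uv[0])),int(round(uv[1])); w=D[v-1:v+2,u-1:u+2];print(n,uv,np.round(atd(n,uv,np.median(w)),4),w.min(),w.max())
im=cv2.imread('pics/top0.png')
def blob(mask,seed,n):
    k,l,s,c=cv2.connectedComponentsWithStats(mask.astype(np.uint8));i=l[seed[1],seed[0]];print(n,i,s[i],c[i]);return c[i]
g=cv2.GaussianBlur(im,(3,3),0).astype(int);gr=g.sum(2)
print(gr[228:244,404:428])
# ring heights map
P=np.zeros((400,640,3))
f,cx,cy,R,t=K('top')
vv,uu=np.mgrid[:400,:640]
P=(np.dstack([(uu-cx)/f*d,(vv-cy)/f*d,d])-t)@R
z=P[...,2]
# sensor top
m=(z>.025)&(z<.06)&(abs(uu-418)<20)&(abs(vv-235)<20);print('sens',m.sum(),np.c_[uu[m],vv[m]].mean(0),z[m].mean(),np.median(z[m]),P[m].mean(0))
m=(z>.065)&(z<.09)&(abs(uu-287)<40)&(abs(vv-197)<40);print('block',m.sum(),P[m].mean(0), np.ptp(P[m],axis=0))
m=(z>.12)&(abs(uu-265)<50)&(abs(vv-230)<30);print('arm',m.sum(),np.histogram(z[m],bins=np.arange(.12,.24,.005)))
E
```

```text
top (418.6, 235.8) [ 0.5131 -0.2267  0.0394] 1.0404208 1.0440143
top (425, 225) [ 0.5424 -0.2511  0.0033] 1.07834 1.0840825
top (286.9, 196) [0.6083 0.0722 0.0766] 1.0246018 1.0328082
top (265, 196) [0.6101 0.1222 0.0756] 1.0287966 1.0338454
top (290, 233) [0.5135 0.0599 0.1611] 0.0 0.9306894
top (270, 234) [0.5136 0.1019 0.1533] 0.9332067 0.93922067
top (241, 232) [0.5139 0.1538 0.1979] 0.8912279 0.8954019
top (350, 260) [ 0.4645 -0.0691 -0.0011] 1.0719677 1.0766362
scene (351, 241) [0.6156 0.0736 0.0769] 1.0231112 1.0311614
scene (341, 210) [4.302e-01 2.690e-02 3.000e-04] 1.219314 1.2297491
scene (231, 212) [ 0.5248 -0.2208  0.0397] 1.1584669 1.1684923
scene (353, 181) [0.5198 0.0634 0.1603] 1.0436728 1.0545558
scene (399, 170) [0.5167 0.1569 0.1972] 1.0091937 1.0195124
[[ 41  40  36  47  50  44  39  38  41  44  47  55  70  85  91  83  73  60
   41  31  36  36  26  23]
 [ 32  31  28  41  44  38  37  36  48  67  90 117 142 156 160 151 133 106
   71  48  37  33  29  30]
 [ 31  29  27  36  35  30  35  45  65  99 144 183 210 224 225 215 199 169
  129  86  49  32  28  32]
 [ 35  31  35 
[... 1128 characters left out ...]
43 114  90  83  94 108 121 127 122 110  87
   60  41  35  32  30  26]
 [ 16  23  44  80 115 127 112  86  64  51  46  49  55  59  62  58  53  44
   30  28  34  36  32  25]]
sens 163 [416.5398773  236.08588957] 0.03717494390624052 0.038619033137091724 [ 0.5128363  -0.22239369  0.03717494]
block 2853 [0.60756172 0.07285244 0.07527452] [0.13707488 0.13747838 0.01719409]
arm 1139 (array([  0,   1,  14,  20,  19,  28, 472, 166,  40,   0,   0,   0,   5,
         8,  64, 265,  12,   0,   0,   0,   0,   0,   0]), array([0.12 , 0.125, 0.13 , 0.135, 0.14 , 0.145, 0.15 , 0.155, 0.16 ,
       0.165, 0.17 , 0.175, 0.18 , 0.185, 0.19 , 0.195, 0.2  , 0.205,
       0.21 , 0.215, 0.22 , 0.225, 0.23 , 0.235]))
```

```bash
cat > m1.py <<'E'
from h import *
def ell(n,pic,c,r,thr,up=8,pick=None):
    im=cv2.imread(pic).astype(np.float32).sum(2)/3
    x0,y0=int(c[0]-r),int(c[1]-r)
    w=cv2.resize(im[y0:y0+2*r,x0:x0+2*r],None,fx=up,fy=up,interpolation=cv2.INTER_CUBIC)
    m=(w>thr).astype(np.uint8)
    cs,_=cv2.findContours(m,cv2.RETR_CCOMP,cv2.CHAIN_APPROX_NONE)
    out=[]
    for k in cs:
        if len(k)>100:
            e=cv2.fitEllipse(k);ctr=((np.array(e[0])+.5)/up-.5+[x0,y0]);out.append((ctr.round(2).tolist(),np.round(np.array(e[1])/up,2).tolist(),round(e[2])))
    return out
if __name__=='__main__':
    for a in [('top','pics/top0.png',(418,235),14,65),('top','pics/top0.png',(287,196),17,60),('scene','pics/scene0.png',(231,212),16,60),('scene','pics/scene0.png',(351,240),17,60)]:
        print(a)
        for thr in (a[4]-10,a[4],a[4]+10):
            for o in ell(*a[:4],thr):print(thr,o)
    a=cv2.imread('pics/scene0.png')
    cv2.imwrite('pics/c3.png',np.hstack([cv2.resize(a[y:y+40,x:x+40],None,fx=10,fy=10,interpolation=cv2.INTER_NEAREST)*2 for x,y in((212,195),(331,220))]))
E
python3 m1.py
```

```text
('top', 'pics/top0.png', (418, 235), 14, 65)
55 ([416.95, 235.94], [11.94, 17.13], 58)
65 ([417.95, 235.29], [11.63, 12.21], 125)
75 ([417.96, 235.31], [10.73, 11.46], 123)
('top', 'pics/top0.png', (287, 196), 17, 60)
50 ([286.5, 195.73], [19.72, 20.34], 70)
60 ([286.5, 195.72], [19.21, 19.79], 67)
70 ([286.5, 195.74], [18.7, 19.24], 64)
('scene', 'pics/scene0.png', (231, 212), 16, 60)
50 ([231.92, 210.18], [9.47, 18.17], 97)
50 ([228.58, 201.48], [13.77, 35.48], 86)
60 ([239.15, 211.89], [3.26, 5.64], 77)
60 ([230.32, 209.7], [8.45, 12.42], 82)
60 ([228.58, 201.37], [13.39, 35.68], 86)
70 ([230.31, 209.61], [7.5, 11.6], 82)
70 ([228.64, 201.31], [13.12, 35.78], 87)
('scene', 'pics/scene0.png', (351, 240), 17, 60)
50 ([351.14, 238.86], [16.15, 22.2], 93)
60 ([351.16, 238.88], [15.58, 21.67], 93)
70 ([351.17, 238.9], [15.04, 21.17], 93)
```

View pics/c3.png

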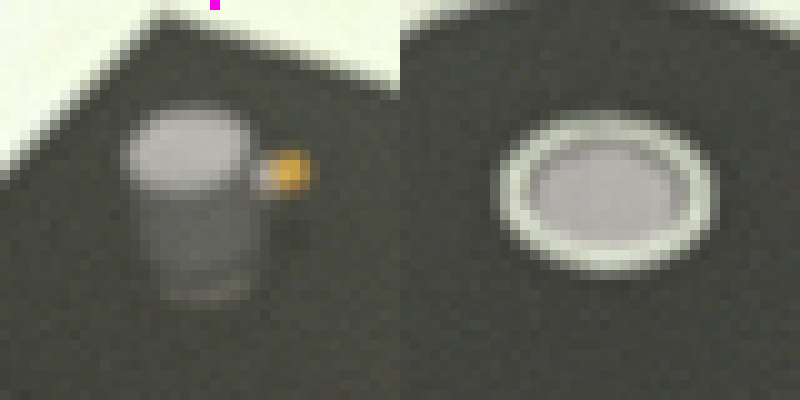

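```bash
python3 - <<'E'
from h import *
print('sens',atz('top',(417.95,235.3),.0385),atz('scene',(230.32,209.7),.0385))
print('sock',atz('top',(409.2,241.5),.0215),atz('scene',(241.2,211.9),.0215))
print('seat',atz('top',(286.5,195.7),.078),atz('scene',(351.16,238.9),.078))
print('post',atz('top',(290,233),.160),atz('scene',(353,181),.16))
print('knob',atz('top',(241,232),.197))
d=np.load('top0.npy');f,cx,cy,R,t=K('top');vv,uu=np.mgrid[:400,:640]
P=(np.dstack([(uu-cx)/f*d,(vv-cy)/f*d,d])-t)@R
m=(P[...,2]>.18)&(abs(uu-241)<25)&(abs(vv-232)<25)
print(m.sum(),P[m].mean(0),(P[m].max(0)+P[m].min(0))/2,np.ptp(P[m],axis=0))
m=(P[...,2]>.147)&(P[...,2]<.165)&(abs(uu-270)<50)&(abs(vv-232)<25)
print(cv2.minAreaRect((P[m][:,:2]*1000).astype(np.float32)))
from scipy.spatial.transform import Rotation as Ro
q=[-0.70137083,0.70138179,-0.08983887,0.08984162];print(Ro.from_quat(q[1:]+q[:1]).as_matrix().round(3))
im=cv2.imread('pics/top0.png')
g=cv2.resize(im[205:260,215:270],None,fx=10,fy=10,interpolation=cv2.INTER_CUBIC);cv2.imwrite('pics/c4.png',cv2.convertScaleAbs(g,alpha=2))
E
```

```text
sens [ 0.51442087 -0.22550215  0.0385    ] [ 0.51562951 -0.22563812  0.0385    ]
sock [ 0.50232217 -0.20767865  0.0215    ] [ 0.50028837 -0.20560843  0.0215    ]
seat [0.60877853 0.0729581  0.078     ] [0.61047685 0.0732523  0.078     ]
post [0.5136385  0.05996506 0.16      ] [0.51936082 0.06338776 0.16      ]
knob [0.5139677  0.15391224 0.197     ]
365 [0.51061144 0.14973867 0.22295427] [0.46930699 0.08316926 0.63230968] [0.13440507 0.19034777 0.90014906]
((515.1127319335938, 115.848388671875), (38.16078186035156, 144.1856689453125), 0.22757594287395477)
[[ 0.968  0.     0.252]
 [-0.252 -0.     0.968]
 [ 0.    -1.    -0.   ]]
```

View pics/c4.png

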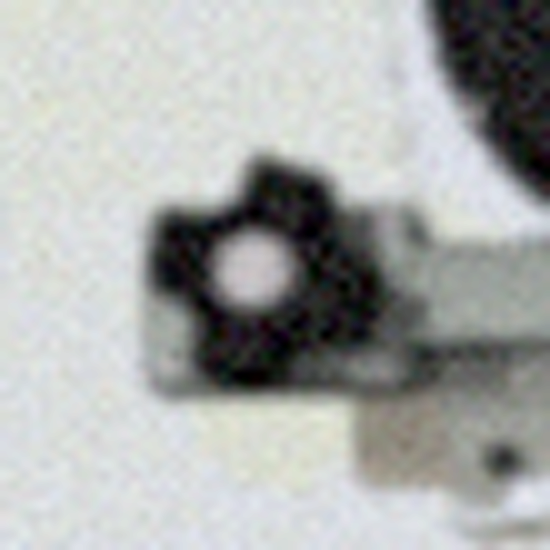

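Request:
play_rows([
  [[28, 0, -34, 0.03, 1], [70, 0, -86, 0.08, 1], [105, 0, -130, 0.13, 1], [140, 0, -172, 0.17, 1], [175, 0, -216, 0.21, 1], [210, 0, -260, 0.26, 1], [245, 0, -303, 0.3, 1], [280, 0, -346, 0.34, 1], [315, 0, -390, 0.39, 1], [350, 0, -433, 0.43, 1], [385, 0, -476, 0.47, 1], [420, 0, -520, 0.52, 1], [455, 20, -563, 0.56, 1], [490, 40, -606, 0.6, 1], [525, 70, -650, 0.65, 1], [545, 90, -678, 0.688, 1], [555.6, 110, -689, 0.688, 1], [555.6, 110, -689, 0.688, 1], [555.6, 110, -689, 0.688, 1]],
])

```text
time_s: 3.28
eef_pos: [0.5153, -0.2257, 0.147]
eef_rot: [0.63, -0.63, 0.321, -0.321]
force: [0.7, 0.4, 0.6]
grip_width: 0.0852
```

Request:
play_rows([
  [[0, 50, 0, 0, 1], [0, 90, 0, 0, 1], [0, 111, 0, 0, 1], [0, 111, 0, 0, 1], [0, 111, 0, 0, -1], [0, 111, 0, 0, -1], [0, 111, 0, 0, -1], [0, 111, 0, 0, -1], [0, 111, 0, 0, -1], [0, 111, 0, 0, -1], [0, 111, 0, 0, -1], [0, 111, 0, 0, -1]],
])

```text
time_s: 4.78
eef_pos: [0.5162, -0.2262, 0.0374]
eef_rot: [0.63, -0.63, 0.32, -0.322]
force: [-0.9, 0.9, 6.4]
grip_width: 0.0286
```

```bash
python3 - <<'E'
from h import *
for n in('scene','top'):
    im,d=capture(n);save(n+'1.png',im)
b=cv2.imread('pics/scene1.png');a=cv2.imread('pics/top1.png')
cv2.imwrite('pics/c5.png',np.hstack([cv2.convertScaleAbs(cv2.resize(i[y:y+80,x:x+80],None,fx=5,fy=5),alpha=2) for i,x,y in((b,190,165),(a,378,195))]))
s=status.state();print(s['joint_pos'],s['torque'],s['force'])
E
```

```text
[-5.04110330e-01  2.47871589e-01  1.77828147e+00  3.74687334e-04
  1.11317692e+00 -1.13244946e+00] [ 0.14096934  0.24542982 -0.00601193] [-1.11100823  0.9297059   6.05802042]
```

View pics/c5.png

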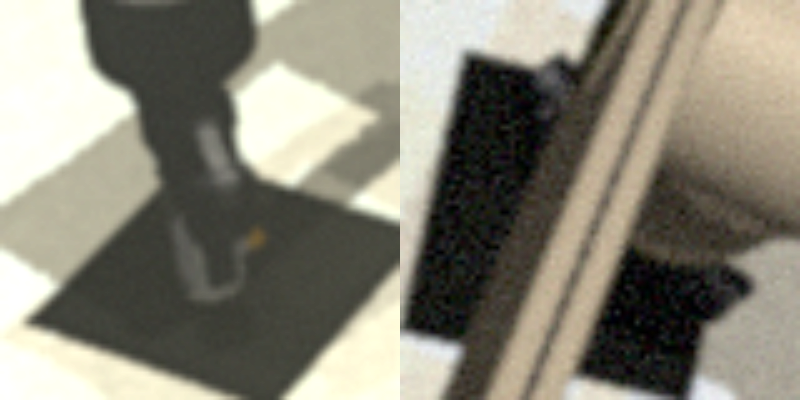

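Request:
play_rows([
  [[0, -5, 0, 0, -1], [0, -20, 0, 0, -1], [0, -60, 0, 0, -1], [0, -110, 0, 0, -1], [0, -155, 0, 0, -1], [-25, -163, 33, -0.1, -1], [-55, -163, 74, -0.26, -1], [-85, -163, 114, -0.42, -1], [-115, -163, 154, -0.58, -1], [-145, -163, 195, -0.74, -1], [-170, -155, 229, -0.9, -1], [-185, -140, 249, -1.03, -1], [-187.3, -130, 251.5, -1.07, -1], [-187.3, -125, 251.5, -1.07, -1], [-187.3, -125, 251.5, -1.07, -1], [-187.3, -125, 251.5, -1.07, -1]],
])

```text
time_s: 6.88
eef_pos: [0.6096, 0.0723, 0.1631]
eef_rot: [-0.705, 0.706, 0.045, -0.043]
force: [0.3, 0.2, -0.5]
grip_width: 0.0283
```

```bash
python3 - <<'E'
from h import *
for n in('scene','top'):
    im,d=capture(n);save(n+'2.png',im)
b=cv2.imread('pics/scene2.png');a=cv2.imread('pics/top2.png')
cv2.imwrite('pics/c6.png',np.hstack([cv2.convertScaleAbs(cv2.resize(i[y:y+110,x:x+80],None,fx=5,fy=5),alpha=2) for i,x,y in((b,310,165),(a,245,150))]))
s=status.state();print(s['joint_pos'],s['torque'],s['force'])
E
```

```text
[ 3.55702487e-02  2.24592331e-01  1.55504520e+00 -9.70772751e-04
  1.35881298e+00 -1.66099051e+00] [ 0.00774994 -0.0159779  -0.08202444] [ 0.15478834 -0.03436569 -0.76065336]
```

View pics/c6.png

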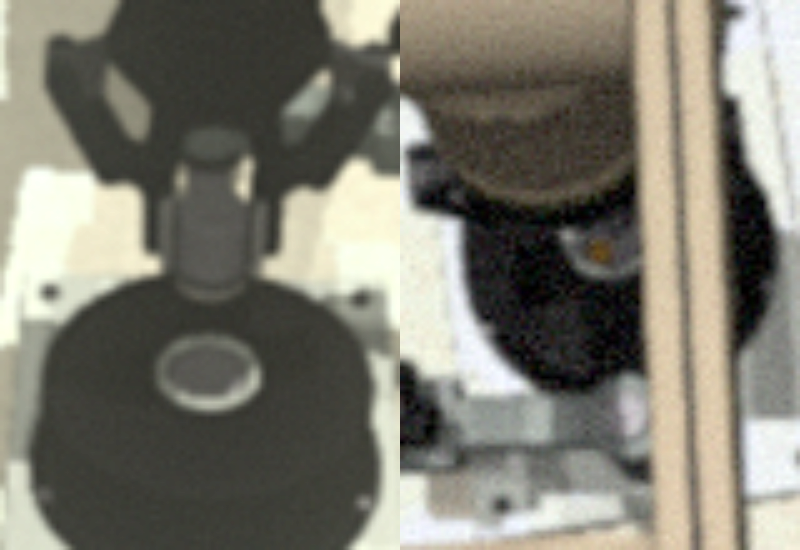

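```bash
python3 - <<'E'
from h import *
b=cv2.imread('pics/scene2.png');S=8;x0,y0=325,180
def draw(s,base):
    g=cv2.convertScaleAbs(cv2.resize(b[y0:y0+70,x0:x0+48],None,fx=S,fy=S,interpolation=cv2.INTER_CUBIC),alpha=2.2)
    c=np.array([.6096,.0723])+s*np.array([.992,.125])
    for z,r,cc,col in((.1285+.036,.015,c,(0,255,0)),(.1285,.015,c,(0,255,0)),(.078,.022,np.array([.6096,.0731]),(0,0,255)),(.078,.017,np.array([.6096,.0731]),(0,0,255))):
        a=np.linspace(0,2*np.pi,60)
        p=np.array([proj('scene',[cc[0]+r*np.cos(t),cc[1]+r*np.sin(t),z]) for t in a])
        p=((p+.5-[x0,y0])*S).astype(np.int32);cv2.polylines(g,[p],True,col,1)
    return g
cv2.imwrite('pics/c7.png',np.hstack([draw(-.0013,0),draw(.002,0)]))
E
```

```text
(no output)
```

View pics/c7.png

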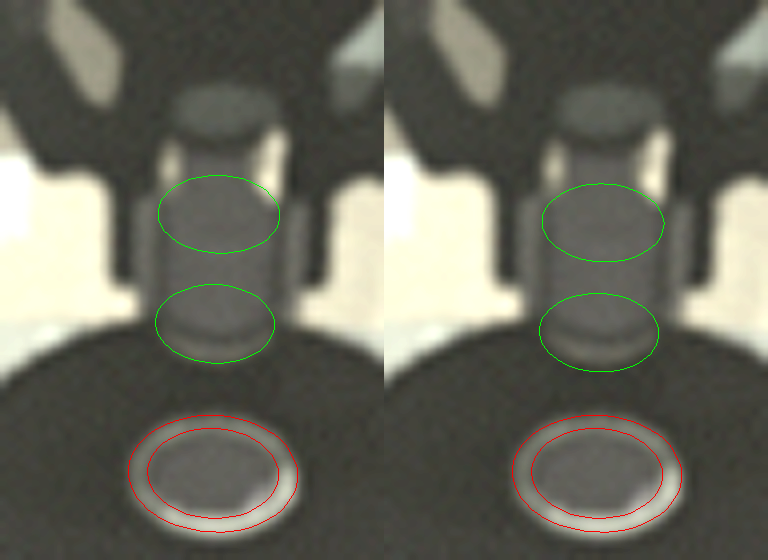

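Request:
play_rows([
  [[1.4, 10, 0.8, 0, -1], [1.4, 30, 0.8, 0, -1], [1.4, 44, 0.8, 0, -1], [1.4, 47, 0.8, 0, -1], [1.4, 48, 0.8, 0, -1], [1.4, 49, 0.8, 0, -1], [1.4, 50, 0.8, 0, -1], [1.4, 50, 0.8, 0, -1]],
])

```text
time_s: 7.98
eef_pos: [0.6113, 0.0735, 0.1135]
eef_rot: [-0.705, 0.706, 0.046, -0.043]
force: [0.4, -0.7, -0.9]
grip_width: 0.0284
```

Request:
play_rows([
  [[0, 1, 0, 0, -1], [0, 1.7, 0, 0, -1], [0, 2.2, 0, 0, -1], [0, 2.2, 0, 0, -1]],
])

```text
time_s: 8.48
eef_pos: [0.6113, 0.0735, 0.1112]
eef_rot: [-0.705, 0.706, 0.046, -0.043]
force: [-0.0, -0.4, -1.0]
grip_width: 0.0283
```

Request:
play_rows([
  [[0, 0.7, 0, 0, -1], [0, 1.3, 0, 0, -1], [0, 1.6, 0, 0, -1], [0, 1.6, 0, 0, -1]],
])

```text
time_s: 8.98
eef_pos: [0.6113, 0.0735, 0.1095]
eef_rot: [-0.705, 0.706, 0.046, -0.043]
force: [-0.4, 0.3, -1.9]
grip_width: 0.0283
```

Request:
play_rows([
  [[0, 0.5, 0, 0, -1], [0, 0.8, 0, 0, -1], [0, 1, 0, 0, -1], [0, 1, 0, 0, -1]],
])

```text
time_s: 9.48
eef_pos: [0.6114, 0.0736, 0.1095]
eef_rot: [-0.705, 0.706, 0.046, -0.043]
force: [-4.2, -1.1, 7.1]
grip_width: 0.0286
```

Request:
play_rows([
  [[0, 0, 0, 0, -0.3], [0, 0, 0, 0, -0.2], [0, 0, 0, 0, -0.1], [0, 0, 0, 0, 0.1], [0, 0, 0, 0, 0.1], [0, -15, 0, 0, 0.2], [0, -50, 0, 0, 0.2], [0, -100, 0, 0, 0.2], [-10, -140, 0, 0, 0], [-10, -160, 0, 0, -0.5], [-10, -160, 50, 0, -1], [-10, -160, 100, 0, -1], [-10, -160, 140, 0, -1], [-10, -160, 180, 0, -1], [-10, -160, 220, 0, -1], [-10, -160, 220, 0, -1]],
])

```text
time_s: 11.48
eef_pos: [0.5722, 0.2934, 0.2681]
eef_rot: [-0.705, 0.706, 0.047, -0.045]
force: [0.8, -0.6, 0.0]
grip_width: -0.0
```

```bash
python3 - <<'E'
from h import *
for n in('scene','top'):
    im,d=capture(n);save(n+'3.png',im);np.save(n+'3.npy',d)
b=cv2.imread('pics/scene3.png');a=cv2.imread('pics/top3.png')
cv2.imwrite('pics/c8.png',np.hstack([cv2.convertScaleAbs(cv2.resize(i[y:y+110,x:x+80],None,fx=5,fy=5,interpolation=cv2.INTER_CUBIC),alpha=2) for i,x,y in((b,310,165),(a,245,150))]))
s=status.state();print(s['joint_pos'],s['torque'],s['force'],s['grip_width'])
E
```

```text
[ 0.39111735  0.23881454  1.34465436 -0.00267513  1.55619679 -1.30666412] [ 0.03083075  0.01840375 -0.02958426] [-0.18850095 -0.09376722 -0.94945694] 0.00042820651374551736
```

View pics/c8.png

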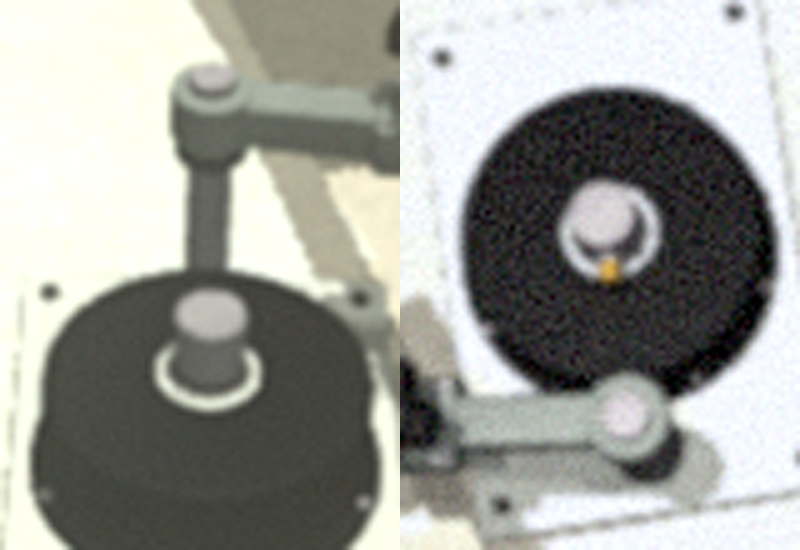

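```bash
python3 - <<'E'
from h import *
import m1
print(m1.ell('top','pics/top3.png',(285.5,193),10,75)); print(m1.ell('scene','pics/scene3.png',(352,228),10,75))
d=np.load('top3.npy');ds=np.load('scene3.npy')
f,cx,cy,R,t=K('top');
w=d[189:195,282:289];print('z top',np.mean([atd('top',(u,v),d[v,u])[2] for v in range(189,195) for u in range(282,289)]))
print('blockz',np.mean([atd('top',(u,v),d[v,u])[2] for v in range(198,204) for u in range(262,270)]))
print('mat z',np.mean([atd('scene',(u,v),ds[v,u])[2] for v in range(226,230) for u in range(340,363) if 0]or[0]), np.mean([atd('scene',(u,v),ds[v,u])[2] for v in range(226,230) for u in range(348,356)]))
print('block scene',np.mean([atd('scene',(u,v),ds[v,u])[2] for v in range(252,256) for u in range(345,356)]))
# knob & post
for n,z,uv in (('top',.16,(289.6,233)),('scene',.16,(352.3,181))):print(n,atz(n,uv,z))
a=cv2.imread('pics/top3.png');b=cv2.imread('pics/scene3.png')
cv2.imwrite('pics/c9.png',np.hstack([cv2.convertScaleAbs(cv2.resize(i[y:y+55,x:x+55],None,fx=7,fy=7,interpolation=cv2.INTER_CUBIC),alpha=3) for i,x,y in((b,370,150),(a,215,205))]))
E
```

```text
[([286.01, 194.89], [17.07, 17.82], 148)]
[([351.81, 227.48], [9.18, 13.32], 93), ([359.29, 218.48], [2.02, 8.14], 97)]
z top 0.11111219438095012
blockz 0.09620782561907797
mat z 0.0 0.11155897885275932
block scene 0.07567314298410283
top [0.51366241 0.06078638 0.16      ]
scene [0.51959392 0.06192274 0.16      ]
```

View pics/c9.png

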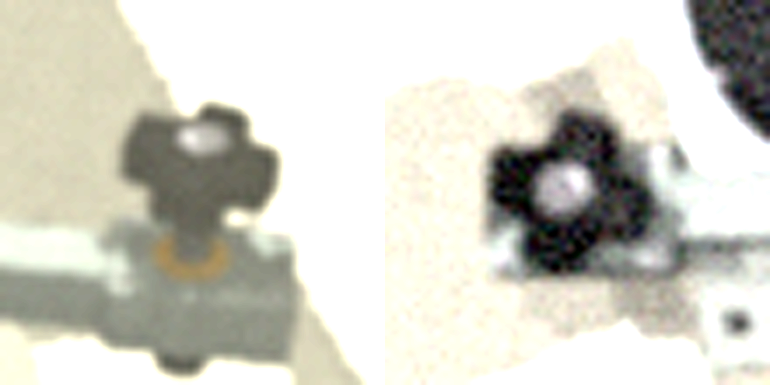

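Request:
play_rows([
  [[-30, 0, -40, 0.18, -1], [-60, 0, -85, 0.36, -1], [-90, 0, -130, 0.54, -1], [-115, 0, -161, 0.72, -1], [-115, 0, -161, 0.9, -1], [-115, 0, -161, 1.08, -1], [-115, 0, -161, 1.26, -1], [-115, 0, -161, 1.44, -1], [-115, 0, -161, 1.62, -1], [-115, 0, -161, 1.696, -1], [-115, 50, -161, 1.696, -1], [-115, 90, -161, 1.696, -1], [-115, 108, -161, 1.696, -1], [-115, 108, -161, 1.696, -1]],
])

```text
time_s: 13.32
eef_pos: [0.4789, 0.1154, 0.1595]
eef_rot: [-0.5, 0.501, -0.499, 0.5]
force: [0.1, 0.0, 0.4]
grip_width: -0.0001
```

```bash
python3 - <<'E'
from h import *
im,d=capture('scene');save('scene4.png',im)
b=cv2.imread('pics/scene4.png')
cv2.imwrite('pics/c10.png',cv2.convertScaleAbs(cv2.resize(b[130:240,310:430],None,fx=5,fy=5,interpolation=cv2.INTER_CUBIC),alpha=2))
s=status.state();p=s['eef_pos'];q=s['eef_rot'];print(p,q,s['joint_pos'])
from scipy.spatial.transform import Rotation as Ro
M=Ro.from_quat([*q[1:],q[0]]).as_matrix();print(M.round(3))
post=np.array([.5154,.061])
a0=np.radians(90)
for off in (25,):
  for a in np.radians([90,82,74,66,58,50,42,34,26,18,12,9,7.3,5]):
    e=np.array([np.cos(a),np.sin(a)]);n=np.array([-e[1],e[0]])
    w=post+.058*e+off/1000*n
    dl=M.T@np.array([*(w-p[:2]),0])*1000
    print(np.degrees(a).round(1),w.round(4),dl.round(1),'turn',(a0-a).round(3))
E
```

```text
[0.47996133 0.1157329  0.16110708] [-0.50057239  0.49993904 -0.49851129  0.50097379] [ 0.134263   -0.09536822  1.89326442 -0.00228581  1.34087274  0.13375445]
[[ 0.001  0.003  1.   ]
 [-1.    -0.002  0.001]
 [ 0.002 -1.     0.003]]
90.0 [0.4904 0.119 ] [-3.3  0.  10.4] turn 0.0
82.0 [0.4987 0.1219] [-6.2  0.  18.8] turn 0.14
74.0 [0.5074 0.1236] [-7.9  0.1 27.4] turn 0.279
66.0 [0.5162 0.1242] [-8.4  0.1 36.2] turn 0.419
58.0 [0.5249 0.1234] [-7.7  0.1 45. ] turn 0.559
50.0 [0.5335 0.1215] [-5.7  0.2 53.6] turn 0.698
42.0 [0.5418 0.1184] [-2.6  0.2 61.8] turn 0.838
34.0 [0.5495 0.1142] [ 1.6  0.2 69.5] turn 0.977
26.0 [0.5566 0.1089] [ 6.9  0.2 76.6] turn 1.117
18.0 [0.5628 0.1027] [13.1  0.3 82.9] turn 1.257
12.0 [0.5669 0.0975] [18.3  0.3 87. ] turn 1.361
9.0 [0.5688 0.0948] [21.1  0.3 88.8] turn 1.414
7.3 [0.5698 0.0932] [22.7  0.3 89.8] turn 1.443
5.0 [0.571 0.091] [24.9  0.3 91. ] turn 1.484
```

View pics/c10.png

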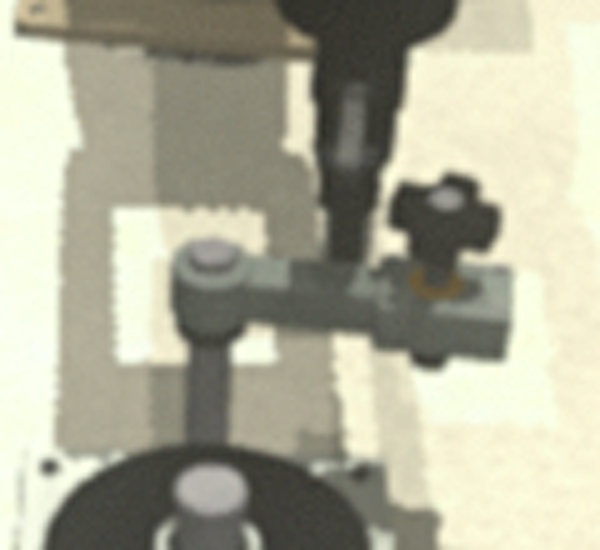

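Request:
play_rows([
  [[-3, 0, 8, 0, -1], [-5, 0, 15, 0.07, -1], [-7, 0, 23, 0.2, -1], [-8, 0, 32, 0.35, -1], [-8, 0, 40, 0.49, -1], [-7, 0, 49, 0.63, -1], [-4, 0, 58, 0.77, -1], [0, 0, 66, 0.91, -1], [4, 0, 73, 1.05, -1], [10, 0, 80, 1.19, -1], [13, 0, 83, 1.26, -1], [13, 0, 83, 1.26, -1]],
])

```text
time_s: 14.88
eef_pos: [0.5639, 0.1026, 0.1626]
eef_rot: [-0.111, 0.109, -0.698, 0.7]
force: [-3.3, -2.4, 1.2]
grip_width: 0.0
```

```bash
python3 - <<'E'
from h import *
im,d=capture('scene');save('scene5.png',im)
b=cv2.imread('pics/scene5.png')
cv2.imwrite('pics/c11.png',cv2.convertScaleAbs(cv2.resize(b[130:240,310:430],None,fx=5,fy=5,interpolation=cv2.INTER_CUBIC),alpha=2))
s=status.state();p=s['eef_pos'];q=s['eef_rot'];print(p,q,s['joint_pos'])
from scipy.spatial.transform import Rotation as Ro
M=Ro.from_quat([*q[1:],q[0]]).as_matrix();print(M.round(3))
post=np.array([.5154,.061])
for a in np.radians([18,15,12,9,7.3,5,3,1,-1]):
    e=np.array([np.cos(a),np.sin(a)]);n=np.array([-e[1],e[0]])
    w=post+.058*e+.025*n
    dl=M.T@np.array([*(w-p[:2]),0])*1000
    print(np.degrees(a).round(1),w.round(4),dl.round(1),'turn',(np.radians(18)-a).round(3))
E
```

```text
[0.56375626 0.10266519 0.16254032] [-0.11169378  0.10887682 -0.69742777  0.69947469] [ 0.09223318  0.11752234  1.67599879 -0.00270174  1.34391055  1.35041816]
[[-0.951  0.004  0.308]
 [-0.308 -0.002 -0.951]
 [-0.003 -1.     0.003]]
18.0 [0.5628 0.1027] [ 0.9 -0.  -0.3] turn 0.0
15.0 [0.565  0.1002] [-0.4  0.   2.8] turn 0.052
12.0 [0.5669 0.0975] [-1.4  0.   5.9] turn 0.105
9.0 [0.5688 0.0948] [-2.3  0.   9.1] turn 0.157
7.3 [0.5698 0.0932] [-2.8  0.  10.9] turn 0.187
5.0 [0.571 0.091] [-3.3  0.1 13.4] turn 0.227
3.0 [0.572 0.089] [-3.6  0.1 15.5] turn 0.262
1.0 [0.573 0.087] [-3.9  0.1 17.7] turn 0.297
-1.0 [0.5738 0.085 ] [-4.1  0.1 19.9] turn 0.332
```

View pics/c11.png

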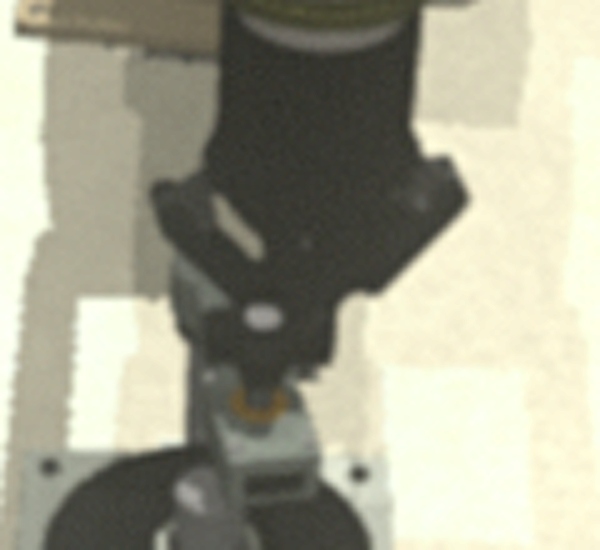

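Request:
play_rows([
  [[0, 0, 3, 0.05, -1], [-1, 0, 6, 0.1, -1], [-2, 0, 9, 0.157, -1], [-2.5, 0, 10, 0.17, -1], [-2.5, 0, 10, 0.17, -1]],
])

```text
time_s: 15.55
eef_pos: [0.5697, 0.0943, 0.1631]
eef_rot: [-0.053, 0.049, -0.704, 0.706]
force: [-0.8, 1.7, 0.5]
grip_width: -0.0
```

Request:
play_rows([
  [[0, 0, 1, 0.02, -1], [0, 0, 2, 0.03, -1], [0, 0, 3, 0.03, -1], [0, 0, 3, 0.03, -1]],
])

```text
time_s: 16.05
eef_pos: [0.5704, 0.0923, 0.1634]
eef_rot: [-0.043, 0.039, -0.706, 0.706]
force: [2.1, 6.8, -1.2]
grip_width: -0.0
```

```bash
python3 - <<'E'
from h import *
for n in('scene','top'):
    im,d=capture(n);save(n+'6.png',im)
b=cv2.imread('pics/scene6.png');a=cv2.imread('pics/top6.png')
cv2.imwrite('pics/c12.png',np.hstack([cv2.convertScaleAbs(cv2.resize(i[y:y+110,x:x+80],None,fx=5,fy=5,interpolation=cv2.INTER_CUBIC),alpha=2) for i,x,y in((b,310,155),(a,245,150))]))
E
```

```text
(no output)
```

View pics/c12.png

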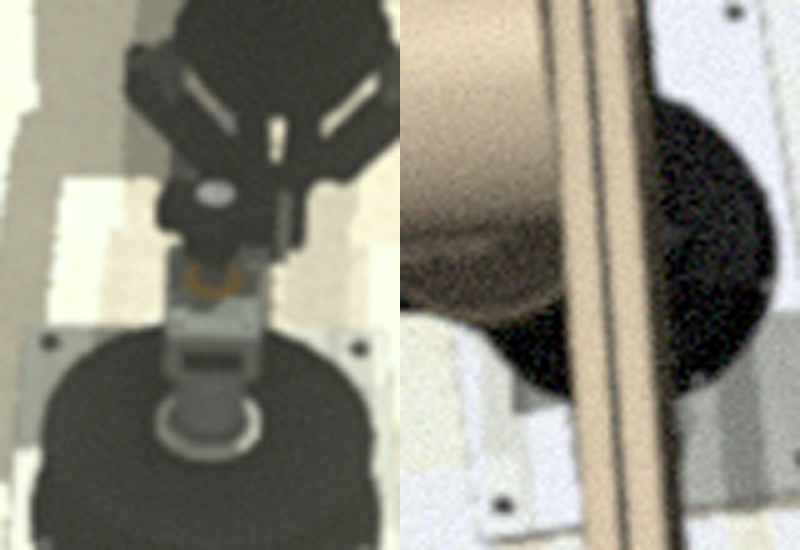

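Request:
play_rows([
  [[0, 0, 2, 0.02, -1], [0, 0, 3, 0.02, -1], [0, 0, 3, 0.02, -1]],
])

```text
time_s: 16.52
eef_pos: [0.5707, 0.092, 0.1635]
eef_rot: [0.037, -0.032, 0.708, -0.705]
force: [-0.1, 15.0, -0.8]
grip_width: -0.0003
```

Request:
play_rows([
  [[0, 0, -10, 0, -1], [0, 0, -25, 0, -1], [0, -40, -30, 0, -1], [0, -90, -60, 0, -1], [0, -100, -110, -0.18, -1], [0, -100, -160, -0.36, -1], [0, -100, -200, -0.54, -1], [0, -100, -200, -0.72, -1], [0, -100, -200, -0.9, -1], [0, -100, -200, -1.08, -1], [0, -100, -200, -1.26, -1], [0, -100, -200, -1.44, -1], [0, -100, -200, -1.62, -1], [0, -100, -200, -1.8, -1], [0, -100, -200, -1.98, -1], [0, -100, -200, -2.16, -1], [0, -100, -200, -2.34, 0.5], [0, -100, -200, -2.52, 1], [0, -100, -200, -2.7, 1]],
])

```text
time_s: 18.9
eef_pos: [0.5505, 0.2909, 0.2642]
eef_rot: [0.699, -0.695, 0.117, -0.121]
force: [-0.1, -0.1, 0.0]
grip_width: 0.0544
```

```bash
python3 - <<'E'
from h import *
for n in('scene','top'):
    im,d=capture(n);save(n+'7.png',im);np.save(n+'7.npy',d)
    for th in('knob_grip','tab_end','post'):
        print(n,th,[(np.round(x['uv'],1).tolist(),round(x['score'],2)) for x in models.place_of(n,th)[:3]])
b=cv2.imread('pics/scene7.png');a=cv2.imread('pics/top7.png')
cv2.imwrite('pics/c13.png',np.hstack([cv2.convertScaleAbs(cv2.resize(i[y:y+60,x:x+50],None,fx=8,fy=8,interpolation=cv2.INTER_CUBIC),alpha=3) for i,x,y in((b,327,170),(a,262,155))]))
s=status.state();print(s['joint_pos'],s['eef_pos'],s['eef_rot'])
E
```

```text
scene knob_grip [([350.3, 196.0], 0.85), ([353.0, 239.1], 0.63)]
scene tab_end [([350.7, 188.0], 0.63)]
scene post [([348.8, 187.6], 0.86), ([350.1, 239.8], 0.42)]
top knob_grip [([283.3, 182.9], 0.61), ([286.1, 202.7], 0.59)]
top tab_end []
top post [([290.4, 235.4], 0.83)]
[ 4.02795312e-01  1.80822151e-01  1.41819175e+00  1.17902640e-03
  1.53468593e+00 -8.21318225e-01] [0.55061563 0.29070224 0.26420407] [ 0.69837182 -0.69463257  0.11985713 -0.1240833 ]
```

View pics/c13.png

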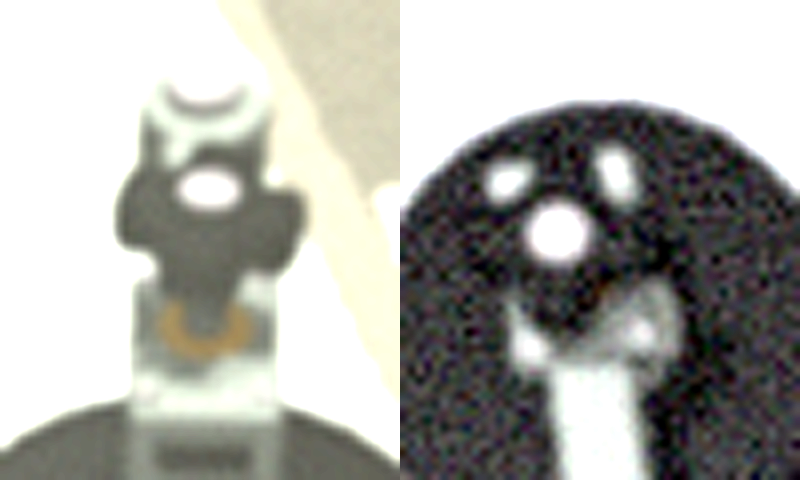

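```bash
cat > kfit.py <<'E'
from h import *
from scipy.optimize import minimize
S=6
def cross(c,ang,z):
    h,w=.023,.009
    q=np.array([[h,-w],[h,w],[w,w],[w,h],[-w,h],[-w,w],[-h,w],[-h,-w],[-w,-w],[-w,-h],[w,-h],[w,-w]])
    R=np.array([[np.cos(ang),-np.sin(ang)],[np.sin(ang),np.cos(ang)]])
    return np.c_[q@R.T+c,np.full(12,z)]
def render(n,c,ang,zt,x0,y0,W):
    m=np.zeros((W*S,W*S),np.uint8)
    for z in np.linspace(zt-.018,zt,7):
        p=np.array([proj(n,X) for X in cross(c,ang,z)]);p=((p+.5-[x0,y0])*S)
        cv2.fillPoly(m,[np.round(p).astype(np.int32)],1)
    return m
def run(n,pic,uv,thr,zt=.1975,W=36,angs=range(0,90,3),show=None):
    x0,y0=int(uv[0]-W/2),int(uv[1]-W/2)
    im=cv2.imread(pic).astype(np.float32).mean(2)
    w=cv2.resize(im[y0:y0+W,x0:x0+W],None,fx=S,fy=S,interpolation=cv2.INTER_CUBIC)
    m=(w<thr).astype(np.uint8)
    k,l,s,cc=cv2.connectedComponentsWithStats(m);i=1+np.argmax(s[1:,4]);m=(l==i).astype(np.uint8)
    # fill hub
    cs,_=cv2.findContours(m,cv2.RETR_EXTERNAL,cv2.CHAIN_APPROX_NONE);cv2.drawContours(m,cs,-1,1,-1)
    c0=atz(n,uv,zt)[:2];res=[]
    for a in angs:
        def f(d):
            r=render(n,c0+d,np.radians(a),zt,x0,y0,W);return -(r&m).sum()/(r|m).sum()
        o=minimize(f,[0,0],method='Nelder-Mead',options=dict(initial_simplex=[[0,0],[.003,0],[0,.003]],xatol=2e-4,fatol=1e-3,maxiter=40))
        res.append((-o.fun,a,(c0+o.x).round(4).tolist()))
    res.sort(reverse=True);print(n,pic,thr,m.sum()/S/S,res[:4])
    r=render(n,np.array(res[0][2]),np.radians(res[0][1]),zt,x0,y0,W)
    g=cv2.convertScaleAbs(cv2.cvtColor(w,cv2.COLOR_GRAY2BGR),alpha=2);cs,_=cv2.findContours(r,cv2.RETR_EXTERNAL,cv2.CHAIN_APPROX_NONE);cv2.drawContours(g,cs,-1,(0,255,0),1)
    cs,_=cv2.findContours(m,cv2.RETR_EXTERNAL,cv2.CHAIN_APPROX_NONE);cv2.drawContours(g,cs,-1,(0,0,255),1)
    return cv2.resize(g,(390,390))
if __name__=='__main__':
    cv2.imwrite('pics/c14.png',np.hstack([run('top','pics/top3.png',(241,232),30),run('scene','pics/scene3.png',(399,174),45)]))
    for z in (.195,.2):run('top','pics/top3.png',(241,232),30,z)
    print('hub',atz('top',(281.3,183.7),.1985),atz('scene',(352.8,193),.1985))
E
python3 kfit.py
```

```text
kfit.py:26: RuntimeWarning: overflow encountered in scalar negative
  r=render(n,c0+d,np.radians(a),zt,x0,y0,W);return -(r&m).sum()/(r|m).sum()
Traceback (most recent call last):
  File "kfit.py", line 35, in <module>
    cv2.imwrite('pics/c14.png',np.hstack([run('top','pics/top3.png',(241,232),30),run('scene','pics/scene3.png',(399,174),45)]))
                                          ~~~^^^^^^^^^^^^^^^^^^^^^^^^^^^^^^^^^^^^
  File "kfit.py", line 27, in run
    o=minimize(f,[0,0],method='Nelder-Mead',options=dict(initial_simplex=[[0,0],[.003,0],[0,.003]],xatol=2e-4,fatol=1e-3,maxiter=40))
  File "kfit.py", line 26, in f
    r=render(n,c0+d,np.radians(a),zt,x0,y0,W);return -(r&m).sum()/(r|m).sum()
  File "kfit.py", line 12, in render
    p=np.array([proj(n,X) for X in cross(c,ang,z)]);p=((p+.5-[x0,y0])*S)
                ~~~~^^^^^
  File "h.py", line 12, in proj
    f,cx,cy,R,t=K(n);p=R@np.array(X)+t;return [f*p[0]/p[2]+cx,f*p[1]/p[2]+cy]
                ~^^^
  File "h.py", line 4, in K
    c=camera_info(n);f=200/np.tan(np.radians(c['fovy'])/2)
ValueError: time passes only in moves, steps and waits
```

```bash
sed -i 's/^def K(n):/import functools\n@functools.cache\ndef K(n):/' h.py; sed -i 's/return -(r&m).sum()\/(r|m).sum()/return -float((r\&m).sum())\/float((r|m).sum())/' kfit.py; time python3 kfit.py
```

```text
top pics/top3.png 30 336.88888888888886 [(np.float64(0.8365685660613651), 75, [0.5143, 0.155]), (np.float64(0.8344015605406159), 72, [0.5137, 0.1547]), (np.float64(0.8287472345132744), 78, [0.514, 0.1552]), (np.float64(0.8254926450180405), 69, [0.514, 0.1549])]
scene pics/scene3.png 45 294.6666666666667 [(np.float64(0.6410488245931284), 84, [0.5221, 0.1565]), (np.float64(0.6399806589763073), 81, [0.5227, 0.157]), (np.float64(0.6364513018322083), 78, [0.5217, 0.1567]), (np.float64(0.6337671232876713), 75, [0.5224, 0.1572])]
top pics/top3.png 30 336.88888888888886 [(np.float64(0.8401063160103518), 75, [0.5145, 0.1552]), (np.float64(0.8367589485458613), 72, [0.5141, 0.1559]), (np.float64(0.8317127378802611), 78, [0.5143, 0.1557]), (np.float64(0.8274373259052925), 69, [0.5139, 0.1554])]
top pics/top3.png 30 336.88888888888886 [(np.float64(0.8317187932466095), 75, [0.5138, 0.1542]), (np.float64(0.8293373868582878), 72, [0.5133, 0.1545]), (np.float64(0.8256470264317181), 78, [0.514, 0.1545]), (np.float64(0.8208707671043538), 69, [0.5131, 0.1544])]
hub [0.60886891 0.0728548  0.1985    ] [0.60905566 0.07311138 0.1985    ]
real	0m5.252s
user	0m5.810s
sys	0m0.076s
```

View pics/c14.png

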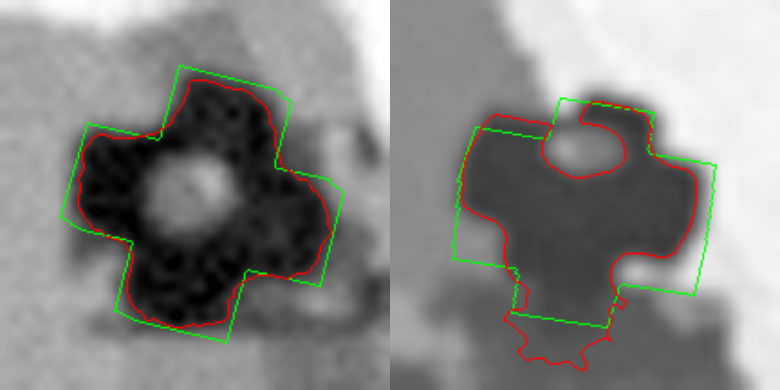

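Request:
play_rows([
  [[30, 0, -43, -0.05, 1], [65, 0, -93, -0.1, 1], [100, 0, -143, -0.16, 1], [125, 0, -179, -0.21, 1], [129, 0, -185, -0.211, 1], [129, 0, -185, -0.211, 1], [129, 30, -185, -0.211, 1], [129, 60, -185, -0.211, 1], [129, 72, -185, -0.211, 1], [129, 73, -185, -0.211, 1], [129, 73, -185, -0.211, 1]],
])

```text
time_s: 20.68
eef_pos: [0.6103, 0.0737, 0.1922]
eef_rot: [0.707, -0.704, 0.045, -0.051]
force: [0.7, -0.0, 0.2]
grip_width: 0.0855
```

```bash
python3 - <<'E'
from h import *
im,d=capture('scene');save('scene8.png',im)
b=cv2.imread('pics/scene8.png')
cv2.imwrite('pics/c15.png',cv2.convertScaleAbs(cv2.resize(b[140:250,300:410],None,fx=5,fy=5,interpolation=cv2.INTER_CUBIC),alpha=3))
s=status.state();print(s['joint_pos'],s['eef_pos'],s['force'])
E
```

```text
[ 0.0343029   0.19784943  1.53078359  0.00410086  1.40355357 -1.40165646] [0.61042245 0.07355245 0.19239835] [-0.51325491 -0.76071872  0.8270264 ]
```

View pics/c15.png

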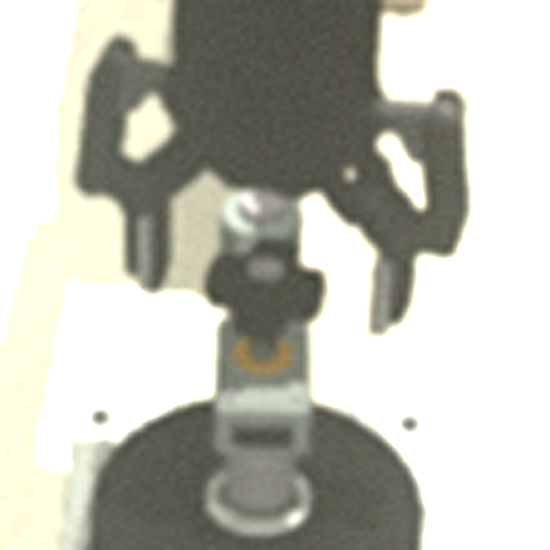

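Request:
play_rows([
  [[0, 0, 0, 0, 0.2], [0, 0, 0, 0, 0.2], [0, 0, 0, 0, 0.2], [0, 0, 0, 0, 0.2], [0, 0, 0, 0, -1], [0, 0, 0, 0, -1], [0, 0, 0, 0, -1]],
])

```text
time_s: 21.6
eef_pos: [0.6105, 0.0735, 0.1927]
eef_rot: [0.707, -0.704, 0.045, -0.051]
force: [-2.3, -1.3, 4.7]
grip_width: 0.0452
```

Request:
play_rows([
  [[0, 0.1, 0, 0.1, -1], [0, 0.2, 0, 0.2, -1], [0, 0.35, 0, 0.3, -1], [0, 0.35, 0, 0.3, -1]],
])

```text
time_s: 22.1
eef_pos: [0.6104, 0.0735, 0.1923]
eef_rot: [0.693, -0.688, 0.15, -0.155]
force: [-1.8, -0.5, 2.8]
grip_width: 0.0453
```

```bash
python3 -c "
from h import *
s=status.state();print(s['joint_pos'].round(3),s['eef_pos'].round(5),s['force'].round(2),s['torque'].round(3))"
```

```text
[ 0.034  0.198  1.531  0.004  1.403 -1.102] [0.61042 0.07346 0.19231] [-1.76 -0.51  2.85] [-0.123  0.241 -0.04 ]
```

Request:
play_rows([
  [[0, 0.15, 0, 0.1, -1], [0, 0.3, 0, 0.2, -1], [0, 0.45, 0, 0.3, -1], [0, 0.6, 0, 0.4, -1], [0, 0.6, 0, 0.4, -1]],
])

```text
time_s: 22.72
eef_pos: [0.6104, 0.0735, 0.1917]
eef_rot: [0.649, -0.644, 0.283, -0.288]
force: [-1.4, -0.0, 3.0]
grip_width: 0.0451
```

```bash
cat > st.py <<'E'
from h import *
s=status.state();print(s['joint_pos'].round(3)[[0,5]],s['eef_pos'].round(5),s['force'].round(2),s['torque'].round(3))
E
python3 st.py
```

```text
[ 0.034 -0.705] [0.61041 0.07351 0.19165] [-1.41 -0.02  2.98] [-0.109  0.185 -0.08 ]
```

Request:
play_rows([
  [[0, 0.15, 0, 0.1, -1], [0, 0.3, 0, 0.2, -1], [0, 0.45, 0, 0.3, -1], [0, 0.6, 0, 0.4, -1], [0, 0.6, 0, 0.4, -1]],
])

```text
time_s: 23.35
eef_pos: [0.6105, 0.0735, 0.191]
eef_rot: [0.581, -0.575, 0.406, -0.409]
force: [-0.6, -0.9, 2.5]
grip_width: 0.0453
```

```bash
python3 st.py
```

```text
[ 0.034 -0.308] [0.61047 0.07347 0.19103] [-0.59 -0.87  2.46] [-0.167  0.226 -0.088]
```

Request:
play_rows([
  [[0, 0.15, 0, 0.1, -1], [0, 0.3, 0, 0.2, -1], [0, 0.45, 0, 0.3, -1], [0, 0.45, 0, 0.3, -1]],
])

```text
time_s: 23.85
eef_pos: [0.6106, 0.0735, 0.1908]
eef_rot: [0.515, -0.508, 0.487, -0.49]
force: [-2.3, -0.6, 4.3]
grip_width: 0.0455
```

```bash
python3 st.py
```

```text
[ 0.034 -0.013] [0.61055 0.07349 0.19083] [-2.28 -0.61  4.26] [-0.101  0.297 -0.038]
```

Request:
play_rows([
  [[0, 0, 0, 0.1, -1], [0, 0, 0, 0.15, -1], [0, 0, 0, 0.15, -1]],
])

```text
time_s: 24.22
eef_pos: [0.6106, 0.0735, 0.1908]
eef_rot: [-0.478, 0.471, -0.523, 0.525]
force: [-1.8, -0.1, 3.9]
grip_width: 0.0455
```

```bash
python3 - <<'E'
from h import *
import st
im,d=capture('scene');save('scene9.png',im)
cv2.imwrite('pics/c16.png',cv2.convertScaleAbs(cv2.resize(im[200:250,325:375,::-1],None,fx=8,fy=8,interpolation=cv2.INTER_CUBIC),alpha=3))
E
```

```text
[0.034 0.133] [0.61058 0.07351 0.19083] [-1.81 -0.13  3.91] [-0.181  0.26  -0.094]
```

View pics/c16.png

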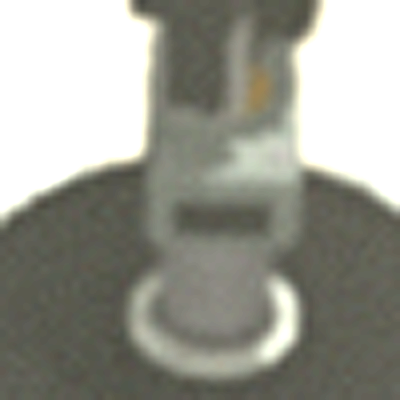

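Request:
play_rows([
  [[0, -0.1, 0, 0.08, -1], [0, -0.15, 0, 0.15, -1], [0, -0.15, 0, 0.15, -1]],
])

```text
time_s: 24.65
eef_pos: [0.6106, 0.0735, 0.1908]
eef_rot: [-0.438, 0.431, -0.557, 0.559]
force: [-0.8, -0.4, 0.7]
grip_width: 0.0453
```

```bash
cat > tb.py <<'E'
from h import *
import sys,st
im,d=capture('scene');save('scene_%s.png'%sys.argv[1],im)
cv2.imwrite('pics/t_%s.png'%sys.argv[1],cv2.convertScaleAbs(cv2.resize(im[200:250,325:375,::-1],None,fx=8,fy=8,interpolation=cv2.INTER_CUBIC),alpha=3))
r=im.astype(int).sum(2);print(r[222:232,351:355].mean(1).round())
E
python3 tb.py a
```

```text
[0.034 0.28 ] [0.61059 0.07348 0.19085] [-0.78 -0.39  0.7 ] [-0.14   0.104 -0.006]
[165. 142. 130. 108.  84.  81.  91. 110. 128. 133.]
```

View pics/t_a.png

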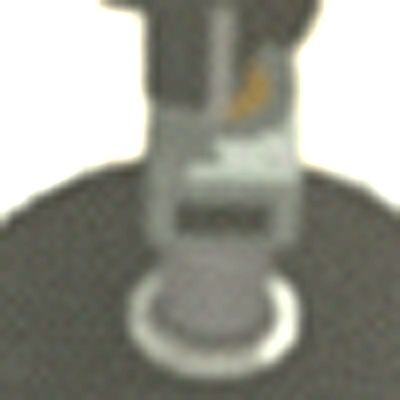

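Request:
play_rows([
  [[0, 0, 0, 0.08, -1], [0, 0, 0, 0.15, -1], [0, 0, 0, 0.15, -1]],
])

```text
time_s: 25.08
eef_pos: [0.6106, 0.0735, 0.1909]
eef_rot: [-0.396, 0.389, -0.587, 0.589]
force: [-0.4, 0.1, 2.4]
grip_width: 0.0455
```

```bash
python3 tb.py b
```

```text
[0.034 0.427] [0.61062 0.07347 0.19087] [-0.43  0.1   2.39] [-0.21   0.146 -0.017]
[167. 142. 129. 106.  88.  85.  87. 110. 129. 137.]
```

Request:
play_rows([
  [[0, -0.05, 0, 0.07, -1], [0, -0.05, 0, 0.12, -1], [0, -0.05, 0, 0.12, -1]],
])

```text
time_s: 25.5
eef_pos: [0.6107, 0.0735, 0.1908]
eef_rot: [-0.361, 0.354, -0.609, 0.61]
force: [0.5, 0.5, 1.9]
grip_width: 0.0456
```

```bash
python3 tb.py c
```

```text
[0.034 0.544] [0.61065 0.07346 0.19085] [0.45 0.48 1.86] [-0.183  0.034 -0.014]
[169. 141. 128. 108.  84.  81.  90. 109. 130. 134.]
```

Request:
play_rows([
  [[0, -0.03, 0, 0.07, -1], [0, -0.03, 0, 0.12, -1], [0, -0.03, 0, 0.12, -1]],
])

```text
time_s: 25.92
eef_pos: [0.6107, 0.0734, 0.1909]
eef_rot: [-0.325, 0.317, -0.63, 0.63]
force: [-0.2, -0.4, 1.2]
grip_width: 0.0449
```

```bash
python3 tb.py d
```

```text
[0.034 0.661] [0.61067 0.0734  0.19088] [-0.19 -0.37  1.19] [-0.15   0.052 -0.041]
[166. 142. 128. 108.  86.  81.  88. 109. 127. 134.]
```

Request:
play_rows([
  [[0, 0, 0, 0.07, -1], [0, 0, 0, 0.12, -1], [0, 0, 0, 0.12, -1]],
])

```text
time_s: 26.35
eef_pos: [0.6107, 0.0734, 0.1909]
eef_rot: [-0.287, 0.28, -0.648, 0.648]
force: [0.0, -0.6, 1.9]
grip_width: 0.0452
```

```bash
python3 tb.py e
```

```text
[0.034 0.779] [0.61068 0.07339 0.19085] [ 0.01 -0.59  1.86] [-0.202  0.037 -0.04 ]
[168. 142. 128. 107.  85.  80.  88. 111. 128. 135.]
```

Request:
play_rows([
  [[0, -0.03, 0, 0.07, -1], [0, -0.03, 0, 0.12, -1], [0, -0.03, 0, 0.12, -1]],
])

```text
time_s: 26.78
eef_pos: [0.6107, 0.0733, 0.1908]
eef_rot: [0.249, -0.241, 0.663, -0.663]
force: [0.4, -0.5, 2.1]
grip_width: 0.0451
```

```bash
python3 tb.py f
```

```text
[0.034 0.897] [0.6107  0.07335 0.19084] [ 0.44 -0.54  2.13] [-0.263  0.054 -0.014]
[169. 140. 128. 108.  86.  81.  86. 111. 128. 135.]
```

View pics/t_f.png

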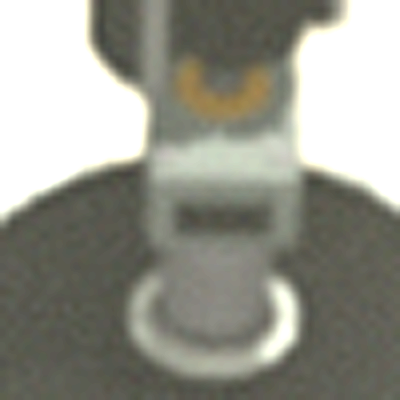

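```bash
python3 - <<'E'
import cv2
b=cv2.imread('pics/scene_f.png')
cv2.imwrite('pics/c17.png',cv2.convertScaleAbs(cv2.resize(b[150:250,310:400],None,fx=6,fy=6,interpolation=cv2.INTER_CUBIC),alpha=3))
E
```

```text
(no output)
```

View pics/c17.png

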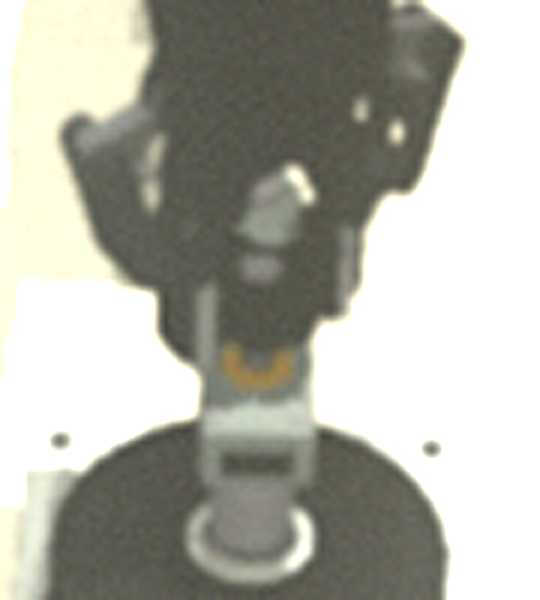

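Request:
play_rows([
  [[0, -0.03, 0, 0.07, -1], [0, -0.03, 0, 0.12, -1], [0, -0.03, 0, 0.12, -1]],
])

```text
time_s: 27.2
eef_pos: [0.6107, 0.0733, 0.1909]
eef_rot: [0.209, -0.202, 0.677, -0.676]
force: [0.2, 0.3, 1.3]
grip_width: 0.0451
```

```bash
python3 tb.py g
```

```text
[0.034 1.014] [0.61069 0.07329 0.19087] [0.22 0.25 1.33] [-0.349 -0.003 -0.053]
[168. 140. 128. 106.  86.  79.  88. 110. 127. 134.]
```

Request:
play_rows([
  [[0, 0, 0, 0.07, -1], [0, 0, 0, 0.12, -1], [0, 0, 0, 0.12, -1]],
])

```text
time_s: 27.62
eef_pos: [0.6107, 0.0733, 0.1908]
eef_rot: [0.169, -0.162, 0.688, -0.687]
force: [0.5, -1.0, 1.8]
grip_width: 0.0451
```

```bash
python3 tb.py h
```

```text
[0.034 1.132] [0.6107  0.07326 0.19083] [ 0.52 -0.99  1.82] [-0.348  0.024 -0.049]
[167. 140. 130. 104.  87.  80.  88. 110. 127. 136.]
```

Request:
play_rows([
  [[0, 0, 0, 0.07, -1], [0, 0, 0, 0.12, -1], [0, 0, 0, 0.12, -1]],
])

```text
time_s: 28.05
eef_pos: [0.6107, 0.0732, 0.1908]
eef_rot: [0.128, -0.121, 0.697, -0.695]
force: [-0.1, -1.4, 1.6]
grip_width: 0.0451
```

```bash
python3 tb.py i
```

```text
[0.034 1.25 ] [0.61069 0.07319 0.19084] [-0.06 -1.38  1.57] [-0.395  0.083 -0.012]
[166. 140. 126. 106. 137. 223. 284. 303. 296. 248.]
```

Brightness in the slot jumped; confirm by viewing.

View pics/t_i.png

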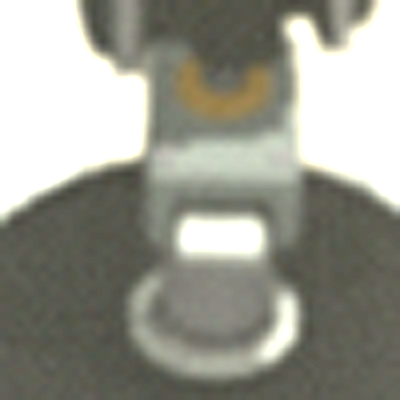

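Request:
play_rows([
  [[0, 0, 0, 0, 0.2], [0, 0, 0, 0, 0.3], [0, 0, 0, 0, 0.6], [0, 0, 0, 0, 0.8], [0, 0, 0, 0, 0.8], [0, 0, 0, 0, 0.8], [0, -15, 0, 0, 0.8], [0, -50, 0, 0, 0.8], [0, -90, 0, 0, 0.8], [0, -100, -50, 0, 0.8], [0, -100, -100, 0, 0.8], [0, -100, -150, 0, 0.8], [0, -100, -200, 0, 0.8], [0, -100, -200, 0, 0.8]],
])

```text
time_s: 29.85
eef_pos: [0.5389, 0.2636, 0.2924]
eef_rot: [0.13, -0.122, 0.697, -0.694]
force: [0.6, -1.0, -0.3]
grip_width: 0.0768
```

```bash
python3 - <<'E'
from h import *
import st
for n in('scene','top'):
    im,d=capture(n);save(n+'_end.png',im)
    for th in('tab_end',):
        print(n,th,[(np.round(x['uv'],1).tolist(),round(x['score'],2)) for x in models.place_of(n,th)[:3]])
b=cv2.imread('pics/scene_end.png');a=cv2.imread('pics/top_end.png')
cv2.imwrite('pics/c18.png',np.hstack([cv2.convertScaleAbs(cv2.resize(i[y:y+90,x:x+75],None,fx=5,fy=5,interpolation=cv2.INTER_CUBIC),alpha=2.5) for i,x,y in((b,315,165),(a,250,155))]))
E
```

```text
[0.369 1.58 ] [0.53894 0.26362 0.29236] [ 0.56 -0.97 -0.27] [ 0.01  -0.062 -0.018]
scene tab_end [([351.3, 232.7], 0.38)]
top tab_end [([281.9, 172.2], 0.45)]
```

View pics/c18.png

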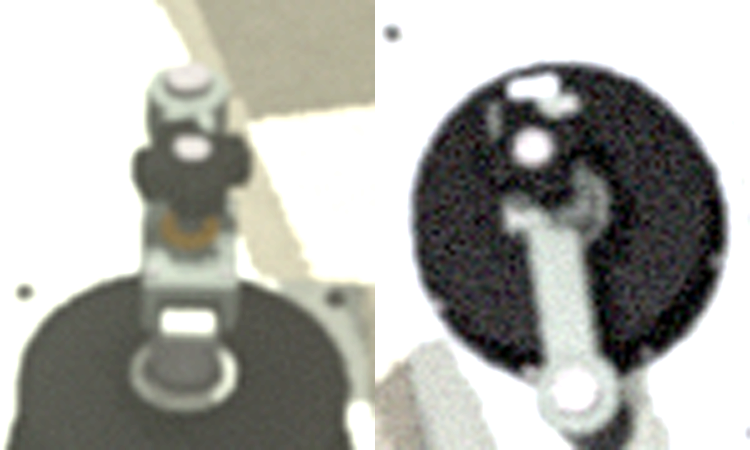

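View pics/scene_end.png

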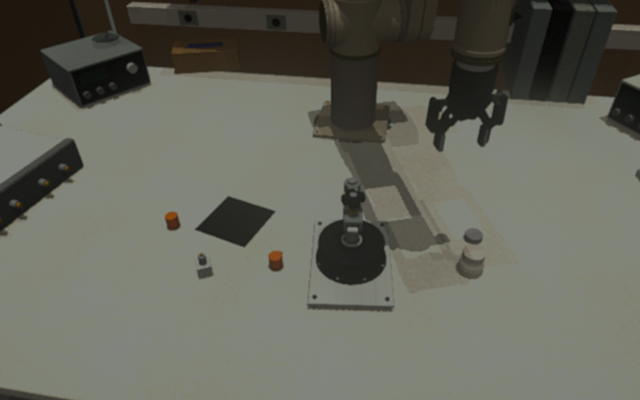

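```bash
python3 -c "
from h import *
print(ticket.hand_in())"
```

```text
the job is handed in; nothing more can be done
None
```

The job is done and handed in at about 30 s of the 64 s allowed; the hand-in gave no verdict.

- **Sensor:** I took the steel sensor from the mat, leaving the orange look-alikes alone. It sits upright in the locating ring. Both cameras put its top at about 111 mm, which is what a fully seated sensor should read.
- **Clamp arm:** I pushed it round to its stop. The force reached 15 N with no further movement. In the last top picture the knob hub was still at the same place as right after the push.
- **Clamp screw:** I turned the knob clockwise, following it down about 1.9 mm until the foot pressed. From then on I turned without sinking, in 0.12–0.15 rad steps, checking the tab after nearly every one. I stopped at the step where it popped out. The vertical force on the knob stayed under 5 N and never read as lifting.
- **Last checks:** after release the tab is out, the sensor is still in the ring under the arm, the other things show no sign of having moved, and the robot touches nothing.

Two checks were weaker. The network reported the popped tab with low scores (0.38 and 0.45), though both pictures show it plainly. After the foot touched, the knob needed about 1.3 rad more before the tab popped, which was further than I expected.

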